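# Pack the pellet-press kit into its tray

### The job

Pack the infrared sample kit into the grey three-bay tray: the die barrel (the steel cylinder with a bore) upright in the larger of the two short bays, the plunger (the round-footed stem) upright on its foot in the smaller short bay, and the two plates with a round window both flat on the floor of the long bay, side by side and not overlapping. The look-alikes (the solid weight without a bore, the post with a square foot, the plate without a window), the petri dish and the jar do not belong to the kit: leave them where they are.

Things in the scene. Friction and masses are not known exactly. Their poses are not given: they have to be found in the camera images.
- tray: Fixed grey tray with a paler floor, 186 (its x) by 220 (y) by 18 mm high, at any yaw mid-bench. Floor 4 mm; walls and dividers 4 mm thick, 14 mm above the floor. Origin: centre of the underside, z up. Inside sizes x by y (mm) and centres: long bay 96 by 212 at x=+41, y=0; larger short bay 78 by 132 at x=-50, y=+40; smaller short bay 78 by 76 at x=-50, y=-68.
- die_barrel: Steel die barrel of the kit: upright cylinder 46 mm in diameter, 50 mm high, with a 26 mm bore right through, about 0.5 kg. Origin at the centre of its underside, z up along the bore.
- plunger: Steel plunger of the kit: round foot 44 mm in diameter and 12 mm thick, with an upright round stem 14 mm in diameter in its middle, 60 mm high over all, about 0.16 kg. Origin at the centre of its underside, z up.
- window_plate_a: Aluminium window plate of the kit, lying flat: 58 mm (its x) by 32 mm (its y), 12 mm thick, with a round 20 mm window (through hole) in the middle, 60 g. Origin at the centre of its underside, z up.
- window_plate_b: Second window plate, the same as window_plate_a: 58 mm (its x) by 32 mm (its y), 12 mm thick, 20 mm through window, 60 g. Origin at the centre of its underside, z up.
- blank_plate: Look-alike, not of the kit: aluminium plate 58 mm (x) by 32 mm (y) by 12 mm without a window, lying flat. Origin at the centre of its underside. Stays where it is.
- solid_weight: Look-alike, not of the kit: solid steel cylinder 46 mm in diameter, 50 mm high, closed flat top without a bore, upright. Origin at the centre of its underside. Stays where it is.
- optics_post: Look-alike, not of the kit: 14 mm round steel stem on a square foot, 44 by 44 mm and 12 mm thick, 60 mm high over all, upright. Origin at the centre of its underside. Stays where it is.
- petri_dish: Small shallow open glass dish, 60 mm in diameter, 15 mm high. Origin at the centre of its underside. Stays where it is.
- sample_jar: Small amber glass jar with a white cap, 36 mm in diameter, 48 mm high, upright. Origin at the centre of its underside. Stays where it is. Loose things stand on the bench either side of the tray, 95 mm or more apart centre to centre; other clutter is clear of them but for flat tweezers, 3 mm thick, on the right.
Things that resemble listed ones, but are neither listed nor needed, are in the scene too. Leave any blue look-alike of the window_plate_a alone.

How it is judged:
By the outcome, as a careful person would: the job done as asked, in the order asked, and still so for the second after the job is handed in, with the robot touching nothing.
It also fails if it takes over 122 s, if anything falls off the work surface, if the arm or the gripper's body presses on something with over 40 N, if the wrist force passes 120 N, or if a joint passes its speed limit or range.

### The arm

A 7-joint arm with a two-finger parallel gripper is mounted at the origin on the work surface. World frame = base frame: x ahead of the robot, y to its left, z up, the work surface at z = 0. Lengths are in mm, angles in rad, forces in N, time in s.
With the tool pointing down it reaches from about 425 to 950 mm from the base axis. Payload 4.7 kg.
Tool frame: the origin (TCP) lies at the very end of the fingers, on their centre line; the grasp point (between the pads) lies 19 mm behind it; z points along the fingers, y is the line along which they close (so a half turn about z gives the same grasp; the last joint's range is limited). The gripper opens to 87 mm and grips with 3 to 60 N. Pads are 19 mm wide; open, the fingers measure 117 mm over their backs; the gripper's body (75 mm by 190 mm) begins 51 mm behind the grasp point.
Start: joints at [1.098, 0.469, -0.049, 1.532, 0.024, 1.141, -0.082], TCP at [289.875, -609.608, 222.573] pointing down, gripper open.
Joint ranges: [-2.59, 2.59], [-0.33, 1.99], [-1.39, 1.29], [0.1, 2.45], [-1.04, 4.18], [0.21, 1.99], [-2.66, 2.66]. Speed limits (rad/s): [2.57, 2.57, 3.14, 3.14, 3.14, 3.14, 3.14].

### API

Orientations are given as a 3x3 rotation matrix whose columns are the frame's x, y, z axes.
In Python, from bench import robot gives the robot as it stands. The module is installed in compiled form; this text tells all that it offers.
- The arm moves only by the shell command python3 -m creep 'ROWS'. ROWS is a JSON object of lists of equal length, an entry for each row: "travel": the shift along the tool's x, y, z in mm, a list of three; "yaw": the turn about the tool's z in rad; "grip": the opening, from -1 (shut) to 1 (fully open). A call has 1 to 5 rows; each row is the pose to reach, as a shift and turn from the pose commanded when the call began, along the tool's axes at that moment; what a row does not reach only later rows make up. A row lasts 1/12 s, in which the tool goes at most 41.7 mm and 7.16 degrees, less where a joint would pass 70% of its speed; a pose out of reach is approached as far as the arm can. A call with a gripper value outside its range is refused whole. The fingers move at their own pace and stop on an object; the grip force is fixed at half the most. Time passes only in rows, so rows that repeat a pose let the fingers close. It gives the time, the measured TCP pose, the force, the opening and the grip force at its end, in the units of the state.
- robot.sense(): the state, without advancing time (a new reading comes with each control period).
- robot.read_camera(name): name is "scene" or "top"; returns the picture (420x560x3 uint8, red, green, blue); there is no depth.
- robot.camera_info(name): a dict with "fx", "fy", "cx", "cy" (pixels), "dist" ([k1, k2, p1, p2, k3] as OpenCV has them; the pictures are not rectified), "R" (3x3) and "t" (3): a world point X has camera coordinates R X + t. Camera axes: x right, y down, z forward; pixel columns grow to the right and rows downward; lengths in mm; the calibration is good to about 2 mm. A picture is of the moment at which its call begins. camera_info takes no time and is no camera call.
- robot.sign_off(): hands the job in; it is judged then, once.
The state is a dict: "clock": time; "qpos": joint angles; "dq": joint speeds; "joint_torque": joint torques, N m; "ee_pos": TCP position; "tcp_rot": TCP orientation; "wrist_force": force on the tool from outside, world axes, zero at the start; "torque": the same for the moment, N m; "opening": finger opening in mm; "finger_force": force on a finger pad.
Only numpy, scipy, OpenCV 4.12 (cv2) and the standard library are available. Lean on these libraries where they do the work, as an engineer would, in place of code of your own. Each camera call takes 0.05 s, during which the arm holds its last target. There are 200 camera calls.

## Working session

There is one attempt and no reset: what is moved stays moved. The work goes in short steps, Python scripts to look and compute and a shell command to move; the robot and the scene stay as the last step left them, time stands still between calls to the robot, and variables do not carry over. Pictures are saved under pics/ and viewed, at most 14 in all, crops included, and the job is handed in when it is done.

```bash
mkdir -p pics; python3 - <<'E'
from bench import robot
import cv2
for n in("top","scene"):
    im=robot.read_camera(n); cv2.imwrite(f"pics/{n}0.png",cv2.resize(im[:,:,::-1],(800,600),interpolation=cv2.INTER_CUBIC)); cv2.imwrite(f"pics/{n}_raw.png",im[:,:,::-1])
    print(robot.camera_info(n))
print(robot.sense())
E
```

```text
{'fx': 544.9652822433528, 'fy': 544.9652822433528, 'cx': 277.604439431417, 'cy': 204.13431545271413, 'dist': array([-0.11224789,  0.        ,  0.        ,  0.        ,  0.        ]), 'R': array([[-0.01238357, -0.99990459, -0.00611972],
       [-0.99400016,  0.01297515, -0.10860631],
       [ 0.10867536,  0.00473807, -0.994066  ]]), 't': array([  19.03509929,  473.43093151, 1294.86116079])}
{'fx': 472.27771714023856, 'fy': 472.27771714023856, 'cx': 280.7623517181932, 'cy': 199.85021495786884, 'dist': array([-0.03350663,  0.        ,  0.        ,  0.        ,  0.        ]), 'R': array([[ 0.30179767,  0.95326886, -0.01402315],
       [ 0.71432915, -0.23584357, -0.65887152],
       [-0.63138897,  0.18882874, -0.75212477]]), 't': array([-166.32837704, -311.86848411, 1476.55125678])}
{'clock': 0.1, 'qpos': array([ 1.09807199,  0.46938138, -0.04859922,  1.53353885,  0.02411563,
        1.14102233, -0.08230351]), 'dq': array([ 0.00110448, -0.00242885,  0.00074721, -0.00417889,  0.00062158,
       -0.0021931 , -0.00036394]), 'joint_torque': array([ 1.38235799e-03, -5.09169424e+01, -8.07147939e-02, -2.36828667e+01,
       -6.14145957e-02,  3.44717328e-02,  9.95979985e-05]), 'ee_pos': array([ 289.62585971, -609.12010791,  221.60559472]), 'tcp_rot': array([[ 9.03101031e-01,  4.29427352e-01, -8.22956196e-04],
       [ 4.29428134e-01, -9.03099687e-01,  1.55995041e-03],
       [-7.33261085e-05, -1.76219337e-03, -9.99998445e-01]]), 'wrist_force': array([-0.19406084,  0.51554047, -0.62815342]), 'torque': array([-0.10050446, -0.00957393, -0.06551297]), 'finger_force': 0.0, 'opening': 86.86838001440435}
```

View pics/top0.png

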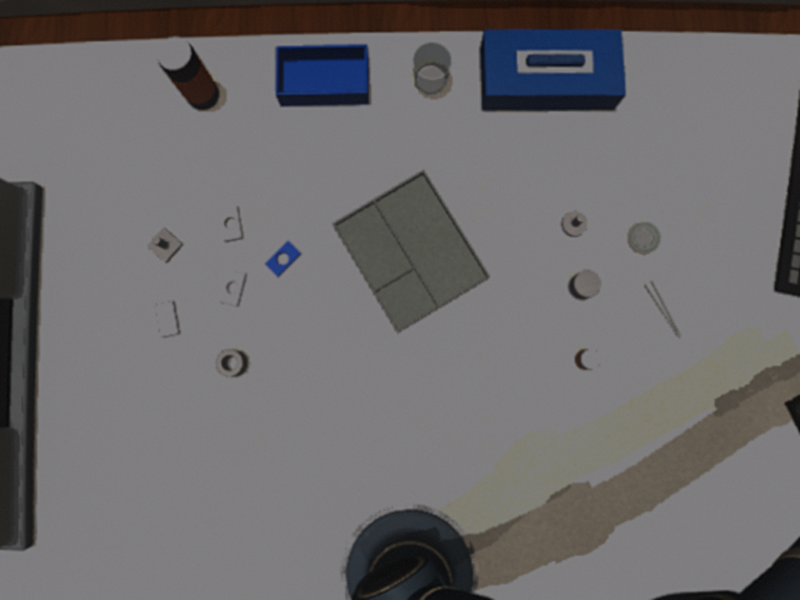

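View pics/scene0.png

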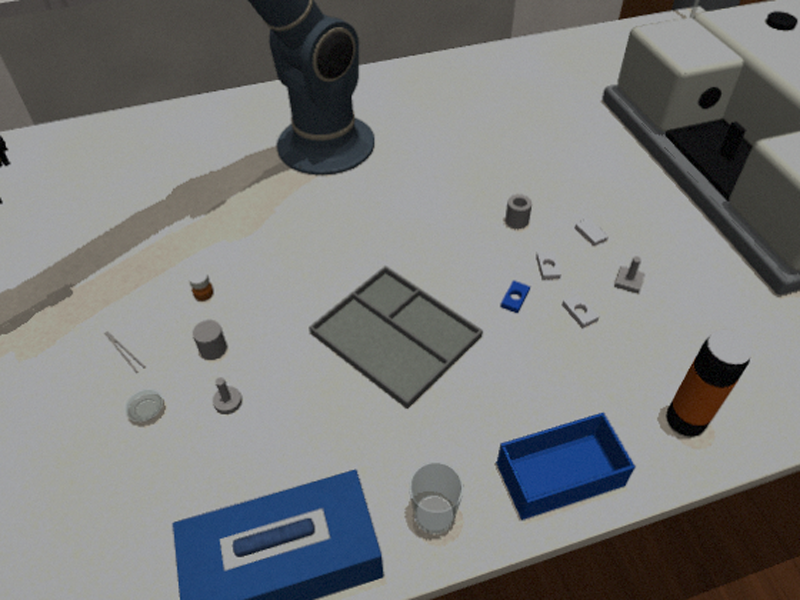

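Top image (800x600): window plates at about (232,224) and (235,288), barrel (231,362) on the left, plunger (574,223) on the right, tray centre about (411,252). Similar things:
- **Plates:** blank plate (167,319) and blue plate (283,259).
- **Plunger:** square-footed post (165,244).
- **Barrel:** solid weight (586,284) and jar (588,359).

I'll check these in close crops.

```bash
python3 - <<'E'
import cv2,numpy as np
im=cv2.imread("pics/top_raw.png")
def crop(n,x0,y0,w,h,s):
    c=cv2.resize(im[y0:y0+h,x0:x0+w],None,fx=s,fy=s,interpolation=cv2.INTER_CUBIC)
    c=np.clip((c.astype(float)-20)*1.9,0,255).astype(np.uint8)
    for v in range(x0,x0+w,10): cv2.line(c,((v-x0)*s,0),((v-x0)*s,6),(0,0,255),1); cv2.putText(c,str(v),((v-x0)*s,16),0,.35,(0,0,255))
    for v in range(y0,y0+h,10): cv2.line(c,(0,(v-y0)*s),(6,(v-y0)*s),(0,0,255),1); cv2.putText(c,str(v),(8,(v-y0)*s+4),0,.35,(0,0,255))
    cv2.imwrite(f"pics/{n}.png",c)
crop("left",100,140,115,130,4); crop("left2",145,140,50,80,7); crop("tray",225,115,125,125,4); crop("right",385,140,80,60,6)
E
```

```text
(no output)
```

View pics/left.png

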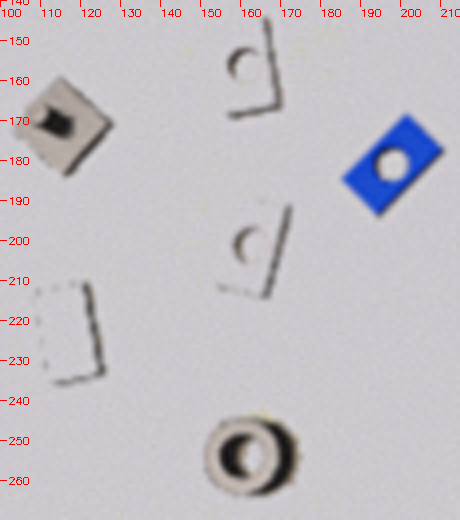

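View pics/left2.png

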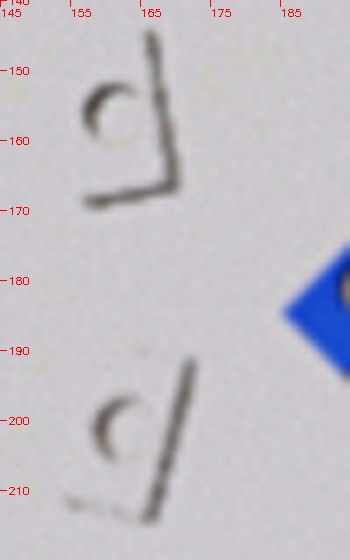

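View pics/tray.png

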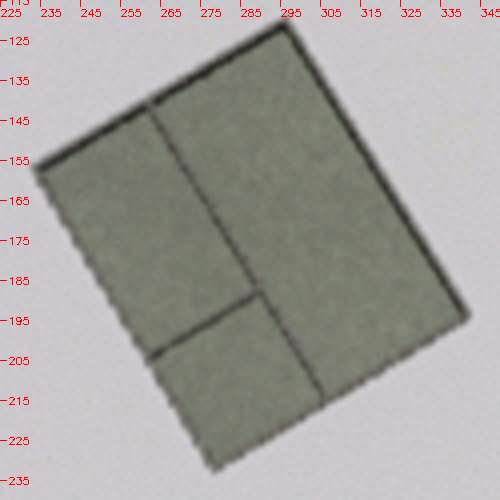

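View pics/right.png

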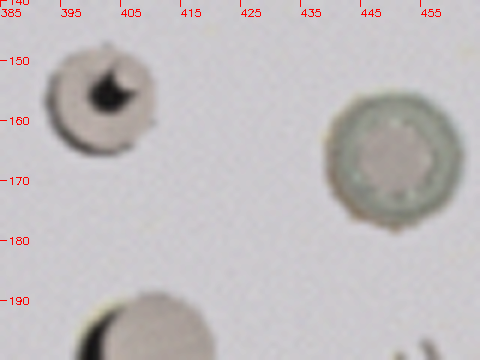

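The crops confirm the choices: the bored cylinder at raw (160,253), the two holed grey plates near (161,156) and (162,201), and the round-footed stem at (402,157). The tray's long bay lies on its upper-right side. Next I'll compute positions and check them with an overlay.

```bash
cat > h.py <<'E'
import numpy as np,cv2
from bench import robot
def cam(n):
    c=robot.camera_info(n); return c,np.array([[c['fx'],0,c['cx']],[0,c['fy'],c['cy']],[0,0,1]])
def up(n,px,z):
    c,K=cam(n); u=cv2.undistortPoints(np.array([[px]],float),K,c['dist'])[0,0]
    d=c['R'].T@np.array([u[0],u[1],1]); o=-c['R'].T@c['t']; return (o+d*(z-o[2])/d[2])
def proj(n,P):
    c,K=cam(n); return cv2.projectPoints(np.array(P,float).reshape(-1,1,3),cv2.Rodrigues(c['R'])[0],c['t'],K,c['dist'])[0][:,0]
def box(x,y,yaw,a,b,z):
    s=np.array([[1,1],[-1,1],[-1,-1],[1,-1]])*[a/2,b/2]; R=np.array([[np.cos(yaw),-np.sin(yaw)],[np.sin(yaw),np.cos(yaw)]])
    return np.c_[s@R.T+[x,y],np.full(4,z)]
def circ(x,y,d,z):
    t=np.linspace(0,2*np.pi,40); return np.c_[x+d/2*np.cos(t),y+d/2*np.sin(t),np.full(40,z)]
E
python3 - <<'E'
from h import *
T=[up("top",p,18) for p in [(296.5,120.5),(342.3,194.3),(278.5,232.5),(234,157.3)]]
c=np.mean(T,0); dx=(T[0]+T[1]-T[2]-T[3])/2; dy=(T[0]+T[3]-T[1]-T[2])/2
ty=np.arctan2(dx[1],dx[0]); ty2=np.arctan2(dy[1],dy[0])-np.pi/2
print("tray",c,np.linalg.norm(dx),np.linalg.norm(dy),ty,ty2)
P=[]
for n,(br,tr,hole) in {"a":((169.8,166.2),(166,144.6),(161.2,156.0)),"b":((166.0,213.8),(171.8,191.5),(162.4,200.8))}.items():
    a,b,h=up("top",br,12),up("top",tr,12),up("top",hole,12)
    d=a-b; yaw=np.arctan2(d[1],d[0]); yaw=(yaw+np.pi/2)%np.pi-np.pi/2
    u=-d/np.linalg.norm(d); nrm=np.array([-u[1],u[0],0]); 
    print(n,h,yaw,np.linalg.norm(d),"corner-based",a+u*29+nrm*16); P.append((h,yaw))
b=up("top",(160.3,253.7),50); p=up("top",(402.3,156.6),12); print("barrel",b,"plunger",p)
for n in("top","scene"):
    im=cv2.imread(f"pics/{n}_raw.png"); s=4
    im=cv2.resize(im,None,fx=s,fy=s,interpolation=cv2.INTER_CUBIC); im=np.clip((im.astype(float)-20)*1.9,0,255).astype(np.uint8)
    L=[box(c[0],c[1],ty,186,220,18)]+[box(h[0],h[1],y,58,32,12) for h,y in P]+[circ(h[0],h[1],20,12) for h,y in P]+[circ(*b[:2],46,50),circ(*b[:2],26,50),circ(*b[:2],46,0),circ(*p[:2],44,12),circ(*p[:2],14,60)]
    for q in L: cv2.polylines(im,[np.int32((proj(n,q)+.5)*s-.5)],True,(0,0,255),1)
    if n=="top": cv2.imwrite("pics/ov_top.png",np.hstack([im[560:1080,580:780],im[460:960,900:1400][:,:].copy() if 0 else cv2.copyMakeBorder(im[460:960,900:1400],0,20,0,0,0),cv2.copyMakeBorder(im[560:700,1560:1660],0,380,0,0,0)]))
    else: cv2.imwrite("pics/ov_scene.png",np.hstack([im[500:960,1380:1700],cv2.copyMakeBorder(im[1000:1180,560:700],0,280,0,0,0),cv2.resize(im[720:1160,840:1380],(330,460))]))
E
```

```text
tray [544.24582684 -12.76330928  18.        ] 181.01931683071967 215.67896026637973 -1.0431689859287374 -1.0455139097784194
a [599.56292601 301.58314664  12.        ] 0.18559813170052042 55.89342858761878 corner-based [598.94796694 300.67643985  12.        ]
b [487.12893894 297.09646997  12.        ] -0.24726309028129734 56.84113948034011 corner-based [486.85566846 296.2224239   12.        ]
barrel [356.30899123 292.72759224  50.        ] plunger [ 589.97444329 -298.3878698    12.        ]
```

View pics/ov_top.png

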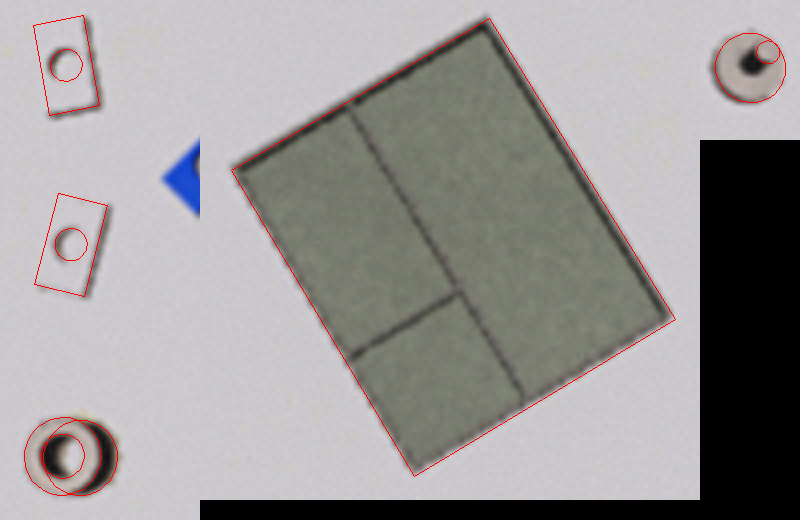

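View pics/ov_scene.png

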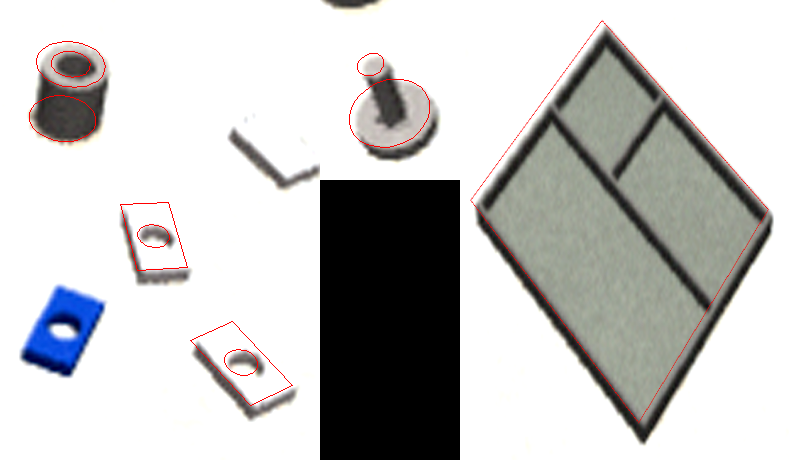

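The overlay fits the top camera well. The scene camera shows everything about 3 to 4 mm further in +x and +y. I'll shift all positions by half of that, +1.5 mm in x and y, and start with the barrel.

```bash
cat > go.py <<'E'
# go.py x y z [psi_deg]: shift in tool axes and yaw to a target
import sys,numpy as np
from bench import robot
s=robot.sense(); R=s['tcp_rot']; a=[float(v) for v in sys.argv[1:]]
psi=np.degrees(np.arctan2(R[1,0],R[0,0])); d=R.T@(np.array(a[:3])-s['ee_pos'])
y=-((a[3]-psi+180)%360-180) if len(a)>3 else 0
print('at',s['ee_pos'].round(1),'psi',round(psi,1),'t',round(s['clock'],2),'open',round(s['opening'],1),'F',s['wrist_force'].round(1),'ff',round(s['finger_force'],1)); print('travel',d.round(1),'rows',round(np.linalg.norm(d)/41.7,1),'yaw',round(np.radians(y),3))
E
python3 -m creep '{"travel":[[31,-27,0],[62,-54,0],[93,-81,0],[124,-108,0],[155,-135,0]],"yaw":[-0.12,-0.24,-0.36,-0.48,-0.6],"grip":[1,1,1,1,1]}'
python3 go.py 560 0 220 120.2
```

```text
clock: 0.52
ee_pos: [372.1, -419.0, 222.2]
tcp_rot: [[0.498, 0.867, -0.0], [0.867, -0.498, 0.0], [0.0, -0.001, -1.0]]
wrist_force: [1.5, -0.4, 1.1]
opening: 87.3
finger_force: 0.0
at [ 372.1 -419.   222.2] psi 60.1 t 0.52 open 87.3 F [ 1.5 -0.4  1.1] ff 0.0
travel [456.9 -45.7   2.3] rows 11.0 yaw -1.048
```

```bash
python3 -m creep '{"travel":[[40,-4,0],[80,-8,0],[120,-12,0],[160,-16,0],[200,-20,0]],"yaw":[-0.12,-0.24,-0.36,-0.48,-0.6],"grip":[1,1,1,1,1]}'|head -2
python3 go.py 560 0 220 120.2
```

```text
clock: 0.93
ee_pos: [455.3, -236.3, 222.4]
at [ 455.3 -236.3  222.4] psi 94.5 t 0.93 open 87.2 F [-0.1 -0.3  0.2] ff 0.0
travel [227.4 123.    2.4] rows 6.2 yaw -0.448
```

```bash
python3 -m creep '{"travel":[[36,19,0],[72,38,0],[108,57,0],[144,76,0],[180,95,0]],"yaw":[-0.12,-0.24,-0.36,-0.448,-0.448],"grip":[1,1,1,1,1]}'|head -2
python3 go.py 358 294 120 120.2
```

```text
clock: 1.35
ee_pos: [536.9, -50.1, 222.4]
at [536.9 -50.1 222.4] psi 120.0 t 1.35 open 86.6 F [ 0.  -0.3  0.6] ff 0.0
travel [387.5  17.2 102.4] rows 9.6 yaw -0.003
```

```bash
python3 -m creep '{"travel":[[39,2,0],[78,4,0],[117,6,0],[156,8,0],[195,10,0]],"yaw":[0,0,0,0,0],"grip":[1,1,1,1,1]}'|head -2
python3 -m creep '{"travel":[[38,2,10],[76,3,20],[115,4,35],[154,6,50],[192,7,65]],"yaw":[0,0,0,0,0],"grip":[1,1,1,1,1]}'|head -2
python3 -m creep '{"travel":[[0,0,10],[0,0,10]],"yaw":[0,0],"grip":[1,1]}'|head -2
python3 go.py 358 294 18 120.2
python3 - <<'E'
from h import *
im=robot.read_camera("top")[190:310,100:240][:,:,::-1]; cv2.imwrite("pics/b1.png",np.clip((cv2.resize(im,None,fx=4,fy=4,interpolation=2)-20.)*1.9,0,255))
E
```

```text
clock: 1.77
ee_pos: [447.0, 123.6, 222.3]
clock: 2.18
ee_pos: [357.9, 293.5, 157.0]
clock: 2.35
ee_pos: [356.2, 293.1, 145.7]
at [356.2 293.1 145.7] psi 120.2 t 2.35 open 86.8 F [ 0.3 -1.  -1.4] ff 0.0
travel [-1.000e-01  2.500e+00  1.277e+02] rows 3.1 yaw 0.0[ WARN:0@2.117] global loadsave.cpp:1063 imwrite_ Unsupported depth image for selected encoder is fallbacked to CV_8U.
```

View pics/b1.png

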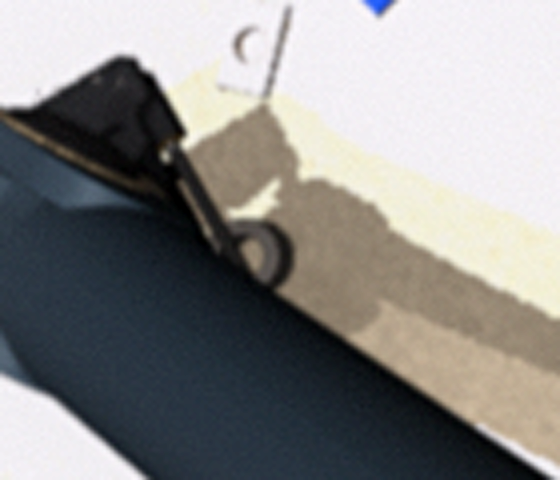

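The arm hides most of the barrel. One finger lies above it (crop about 230,230), as it should at this height. I'll descend and grip.

```bash
python3 -m creep '{"travel":[[0,2,30],[0,2,60],[0,2,90],[0,2,115],[0,2,128]],"yaw":[0,0,0,0,0],"grip":[1,1,1,1,1]}'|sed -n '2p;6p'
python3 -m creep '{"travel":[[0,0,0],[0,0,0],[0,0,0],[0,0,0],[0,0,0]],"yaw":[0,0,0,0,0],"grip":[1,-1,-1,-1,-1]}'
python3 -m creep '{"travel":[[0,0,0],[0,0,0],[0,0,0]],"yaw":[0,0,0],"grip":[-1,-1,-1]}'
python3 go.py 555 52 110 120.2
```

```text
ee_pos: [361.4, 290.3, 17.5]
finger_force: 0.0
clock: 3.23
ee_pos: [361.7, 293.6, 20.7]
tcp_rot: [[-0.497, 0.868, 0.002], [0.868, 0.497, 0.001], [-0.0, 0.003, -1.0]]
wrist_force: [-0.1, 0.1, 0.2]
opening: 68.0
finger_force: 0.0
clock: 3.48
ee_pos: [360.6, 293.3, 19.8]
tcp_rot: [[-0.498, 0.867, 0.0], [0.867, 0.498, -0.0], [-0.0, 0.0, -1.0]]
wrist_force: [-3.9, -2.2, 2.0]
opening: 48.5
finger_force: 1.7
at [360.6 293.3  19.8] psi 119.8 t 3.48 open 48.5 F [-3.9 -2.2  2. ] ff 1.7
travel [-306.    48.5  -90.1] rows 7.7 yaw -0.006
```

```bash
python3 -m creep '{"travel":[[0,0,0],[0,0,0],[0,0,0],[0,0,0],[0,0,0]],"yaw":[0,0,0,0,0],"grip":[-1,-1,-1,-1,-1]}'
python3 -m creep '{"travel":[[0,0,-20],[0,0,-40],[0,0,-60],[0,0,-60],[0,0,-60]],"yaw":[0,0,0,0,0],"grip":[-1,-1,-1,-1,-1]}'
python3 go.py 555 52 80 120.2
```

```text
clock: 3.9
ee_pos: [360.1, 292.9, 19.7]
tcp_rot: [[-0.498, 0.867, -0.0], [0.867, 0.498, -0.002], [-0.001, -0.001, -1.0]]
wrist_force: [-2.8, -2.5, 6.0]
opening: 45.2
finger_force: 30.0
clock: 4.32
ee_pos: [361.0, 293.1, 79.4]
tcp_rot: [[-0.497, 0.868, 0.001], [0.868, 0.497, 0.0], [-0.0, 0.001, -1.0]]
wrist_force: [-0.0, 0.6, -5.1]
opening: 45.5
finger_force: 30.0
at [361.  293.1  79.4] psi 119.8 t 4.32 open 45.5 F [-0.   0.6 -5.1] ff 30.0
travel [-305.7   48.4   -0.5] rows 7.4 yaw -0.007
```

```bash
python3 -m creep '{"travel":[[-25,4,0],[-60,10,0],[-95,15,0],[-130,20,0],[-165,26,0]],"yaw":[0,0,0,0,0],"grip":[-1,-1,-1,-1,-1]}'|sed -n 2p
python3 -m creep '{"travel":[[-35,6,0],[-70,11,0],[-105,17,0],[-130,21,0],[-140,22,0]],"yaw":[0,0,0,0,0],"grip":[-1,-1,-1,-1,-1]}'|sed -n 2p
python3 -m creep '{"travel":[[0,0,10],[0,0,25],[0,0,25]],"yaw":[0,0,0],"grip":[-1,-1,-1]}'
python3 go.py 555 52 24 120.2
```

```text
ee_pos: [464.7, 160.9, 77.5]
ee_pos: [555.6, 47.1, 76.8]
clock: 5.4
ee_pos: [550.1, 53.0, 50.3]
tcp_rot: [[-0.499, 0.867, -0.008], [0.867, 0.499, -0.0], [0.004, -0.008, -1.0]]
wrist_force: [-1.4, 0.2, -5.2]
opening: 45.3
finger_force: 30.0
at [550.1  53.   50.3] psi 119.9 t 5.4 open 45.3 F [-1.4  0.2 -5.2] ff 30.0
travel [-3.4  4.  26.3] rows 0.6 yaw -0.005
```

```bash
python3 -m creep '{"travel":[[-2,2,10],[-2,2,18],[-2,2,23],[-2,2,25],[-2,2,25]],"yaw":[0,0,0,0,0],"grip":[-1,-1,-1,-1,-1]}'
python3 go.py 555 52 24 120.2
```

```text
clock: 5.82
ee_pos: [556.3, 52.2, 29.0]
tcp_rot: [[-0.498, 0.867, -0.001], [0.867, 0.498, -0.0], [0.0, -0.001, -1.0]]
wrist_force: [0.6, 0.7, -5.1]
opening: 45.3
finger_force: 30.0
at [556.3  52.2  29. ] psi 119.9 t 5.82 open 45.3 F [ 0.6  0.7 -5.1] ff 30.0
travel [ 0.5 -1.3  5. ] rows 0.1 yaw -0.006
```

```bash
python3 -m creep '{"travel":[[0,0,2],[0,0,4],[0,0,5],[0,0,5],[0,0,5]],"yaw":[0,0,0,0,0],"grip":[-1,-1,-1,-1,-1]}'|sed -n '2p;4p'
python3 go.py 555 52 24 120.2
```

```text
ee_pos: [556.9, 51.9, 24.7]
wrist_force: [-0.8, 0.4, -4.5]
at [556.9  51.9  24.7] psi 119.8 t 6.23 open 45.4 F [-0.8  0.4 -4.5] ff 30.0
travel [ 1.  -1.6  0.7] rows 0.0 yaw -0.006
```

```bash
python3 -m creep '{"travel":[[0,0,1],[0,0,1.5],[0,0,1.5]],"yaw":[0,0,0],"grip":[-1,-1,-1]}'|sed -n '2p;4p'
python3 -m creep '{"travel":[[0,0,0],[0,0,0],[0,0,0],[0,0,0],[0,0,0]],"yaw":[0,0,0,0,0],"grip":[0,0.2,0.5,0.8,0.8]}'|sed -n '2p;4,5p'
python3 -m creep '{"travel":[[0,0,0],[0,0,-20],[0,0,-55],[0,0,-95],[0,0,-120]],"yaw":[0,0,0,0,0],"grip":[0.8,1,1,1,1]}'|sed -n '2p;4,5p'
python3 go.py 591.5 -297 140 120.2
```

```text
ee_pos: [557.2, 52.0, 23.8]
wrist_force: [-1.3, -1.1, 1.9]
ee_pos: [557.2, 52.1, 23.1]
wrist_force: [0.4, -0.1, -0.1]
opening: 64.6
ee_pos: [558.0, 52.7, 146.2]
wrist_force: [0.2, -0.1, -0.2]
opening: 86.3
at [558.   52.7 146.2] psi 119.9 t 7.32 open 86.3 F [ 0.2 -0.1 -0.2] ff 0.0
travel [-319.9 -145.2    6. ] rows 8.4 yaw -0.006
```

```bash
python3 -m creep '{"travel":[[-36,-16,0],[-72,-33,0],[-108,-49,0],[-144,-65,0],[-180,-82,0]],"yaw":[0,0,0,0,0],"grip":[0.2,0.2,0.2,0.2,0.2]}'|sed -n '2p;4,5p'
python3 -m creep '{"travel":[[-35,-16,0],[-70,-31,0],[-105,-47,0],[-135,-60,0],[-140,-63,0]],"yaw":[0,0,0,0,0],"grip":[0.2,0.2,0.2,0.2,0.2]}'|sed -n '2p;4,5p'
python3 -m creep '{"travel":[[0,0,30],[0,0,50],[0,0,60],[0,0,60]],"yaw":[0,0,0,0],"grip":[0.2,0.2,0.2,0.2]}'|sed -n '2p;4,5p'
python3 go.py 591.5 -297 22 120.2
python3 - <<'E'
from h import *
im=robot.read_camera("scene")[190:310,100:250][:,:,::-1]; cv2.imwrite("pics/p1.png",np.clip((cv2.resize(im,None,fx=4,fy=4,interpolation=2)-20.)*1.9,0,255).astype(np.uint8))
E
```

```text
ee_pos: [575.4, -146.8, 143.3]
wrist_force: [1.4, 0.6, -0.3]
opening: 61.4
ee_pos: [589.2, -306.7, 142.1]
wrist_force: [-0.3, -0.4, -0.6]
opening: 52.2
ee_pos: [588.6, -296.7, 80.3]
wrist_force: [0.1, 0.2, 0.9]
opening: 52.2
at [ 588.6 -296.7   80.3] psi 119.9 t 8.48 open 52.2 F [0.1 0.2 0.9] ff 0.0
travel [-1.9  2.6 58.3] rows 1.4 yaw -0.005
```

View pics/p1.png

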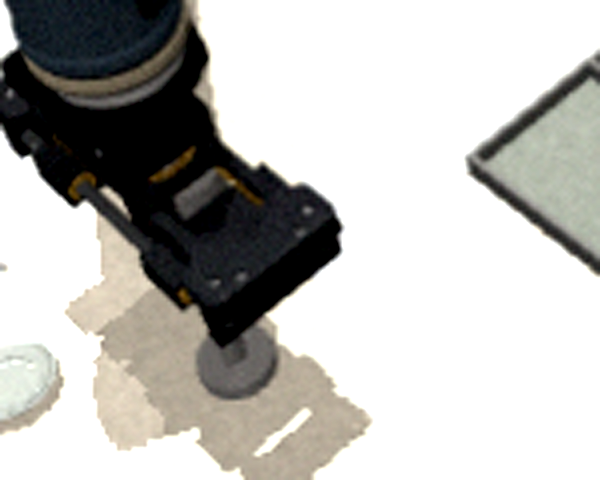

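The plunger foot sits under the gripper, at crop (237,358), with the stem just behind the near fingertip at (235,330). That matches the plan, so I'll descend.

```bash
python3 -m creep '{"travel":[[-1,2,20],[-1,2,40],[-1,2,53],[-1,2,58],[-1,2,58]],"yaw":[0,0,0,0,0],"grip":[0.2,0.2,0.2,0.2,0.2]}'|sed -n '2p;4,5p'
python3 -m creep '{"travel":[[0,0,0],[0,0,0],[0,0,0],[0,0,0],[0,0,0]],"yaw":[0,0,0,0,0],"grip":[-1,-1,-1,-1,-1]}'|sed -n '2p;4,6p'
python3 -m creep '{"travel":[[0,0,0],[0,0,0],[0,0,0],[0,0,0],[0,0,0]],"yaw":[0,0,0,0,0],"grip":[-1,-1,-1,-1,-1]}'|sed -n '2p;4,6p'
python3 go.py 462 -2 100 120.2
```

```text
ee_pos: [592.3, -297.3, 24.6]
wrist_force: [-0.0, 0.0, 0.3]
opening: 52.1
ee_pos: [592.9, -297.8, 25.7]
wrist_force: [-0.5, 0.4, 0.1]
opening: 26.9
finger_force: 0.0
ee_pos: [592.7, -297.6, 25.2]
wrist_force: [-0.3, 0.5, 1.9]
opening: 12.9
finger_force: 30.0
at [ 592.7 -297.6   25.2] psi 119.8 t 9.78 open 12.9 F [-0.3  0.5  1.9] ff 30.0
travel [321.5  33.8 -74.9] rows 8.0 yaw -0.006
```

```bash
python3 -m creep '{"travel":[[0,0,-25],[0,0,-55],[-0,0,-60],[0,0,-60]],"yaw":[0,0,0,0],"grip":[-1,-1,-1,-1]}'|sed -n '2p;4,6p'
python3 -m creep '{"travel":[[20,2,0],[55,6,0],[92,10,0],[129,14,0],[166,17,0]],"yaw":[0,0,0,0,0],"grip":[-1,-1,-1,-1,-1]}'|sed -n 2p
python3 -m creep '{"travel":[[37,4,0],[74,8,0],[111,12,0],[141,15,0],[154,16,0]],"yaw":[0,0,0,0,0],"grip":[-1,-1,-1,-1,-1]}'|sed -n 2p
python3 -m creep '{"travel":[[0,0,10],[0,0,20],[0,0,25],[0,0,25]],"yaw":[0,0,0,0],"grip":[-1,-1,-1,-1]}'|sed -n '2p;6p'
python3 go.py 462 -2 29 120.2
```

```text
ee_pos: [594.1, -298.0, 87.3]
wrist_force: [-1.1, 0.2, -2.1]
opening: 13.0
finger_force: 30.0
ee_pos: [522.6, -143.7, 83.4]
ee_pos: [458.5, 0.2, 83.9]
ee_pos: [460.8, -5.1, 57.9]
finger_force: 30.0
at [460.8  -5.1  57.9] psi 119.7 t 11.28 open 13.2 F [-0.4 -0.6 -2.1] ff 30.0
travel [ 2.   2.7 28.9] rows 0.7 yaw -0.008
```

```bash
python3 -m creep '{"travel":[[2,2,10],[2,2,20],[2,2,26],[2,2,28],[2,2,28]],"yaw":[0,0,0,0,0],"grip":[-1,-1,-1,-1,-1]}'|sed -n '2p;4p;6p'
python3 -m creep '{"travel":[[0,0,0.5],[0,0,1],[0,0,1]],"yaw":[0,0,0],"grip":[-1,-1,-1]}'|sed -n '2p;4p;6p'
python3 go.py 462 -2 29 120.2
```

```text
ee_pos: [462.2, -1.0, 31.2]
wrist_force: [-0.3, -0.7, -1.7]
finger_force: 30.0
ee_pos: [463.0, -0.9, 31.3]
wrist_force: [0.9, -0.4, -1.5]
finger_force: 30.0
at [463.   -0.9  31.3] psi 119.8 t 11.95 open 12.7 F [ 0.9 -0.4 -1.5] ff 30.0
travel [-0.4 -1.4  2.3] rows 0.1 yaw -0.006
```

```bash
python3 -m creep '{"travel":[[0,0,1],[0,0,2],[0,0,2.5],[0,0,2.5]],"yaw":[0,0,0,0],"grip":[-1,-1,-1,-1]}'|sed -n '2p;4p;6p'
```

```text
ee_pos: [462.9, -1.0, 29.1]
wrist_force: [-1.4, 0.1, 4.9]
finger_force: 30.0
```

```bash
python3 -m creep '{"travel":[[0,0,0],[0,0,0],[0,0,0],[0,0,0],[0,0,0]],"yaw":[0,0,0,0,0],"grip":[-0.5,-0.2,0.2,0.2,0.2]}'|sed -n '2p;4,5p'
python3 -m creep '{"travel":[[0,0,-15],[0,0,-45],[0,0,-80],[0,0,-110],[0,0,-110]],"yaw":[0,0,0,0,0],"grip":[0.2,0.2,0.2,0.2,0.2]}'|sed -n '2p;4,5p'
python3 go.py 488.6 298.6 100 165.8
```

```text
ee_pos: [462.7, -0.9, 28.5]
wrist_force: [-0.1, -0.5, -0.6]
opening: 39.0
ee_pos: [466.5, -0.2, 143.6]
wrist_force: [0.4, 0.2, -0.4]
opening: 52.2
at [ 4.665e+02 -2.000e-01  1.436e+02] psi 119.8 t 13.12 open 52.2 F [ 0.4  0.2 -0.4] ff 0.0
travel [248.4 167.5  43.6] rows 7.3 yaw -0.802
```

```bash
python3 -m creep '{"travel":[[32,22,0],[64,44,0],[96,66,0],[128,88,0],[160,110,0]],"yaw":[-0.12,-0.24,-0.36,-0.48,-0.6],"grip":[0.6,0.6,0.6,0.6,0.6]}'|sed -n '2p;4,5p'
python3 go.py 488.6 298.6 60 165.8
```

```text
ee_pos: [478.3, 194.0, 138.4]
wrist_force: [-0.6, 0.9, -1.0]
opening: 68.2
at [478.3 194.  138.4] psi 154.5 t 13.53 open 68.2 F [-0.6  0.9 -1. ] ff 0.0
travel [35.7 98.9 78.3] rows 3.1 yaw -0.197
```

```bash
python3 - <<'E'
from h import *
c=robot.read_camera("scene"); cv2.imwrite("pics/s2.png",np.clip((cv2.resize(c[120:290,180:480,::-1],(800,453),interpolation=2)-20.)*1.9,0,255).astype(np.uint8))
E
```

```text
(no output)
```

View pics/s2.png

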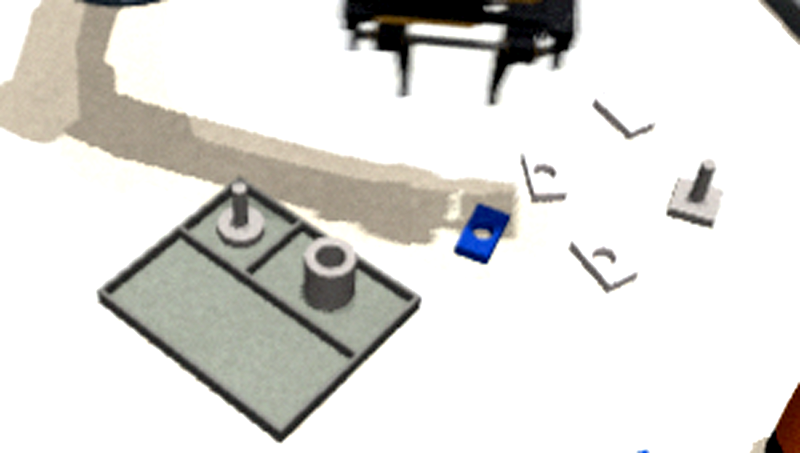

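The barrel stands in the larger short bay (330,275) and the plunger stands in the smaller one (240,215). Next is plate b, at (543,180) in this crop.

```bash
python3 -m creep '{"travel":[[12,33,0],[24,66,0],[35,96,20],[36,99,40],[36,99,60]],"yaw":[-0.1,-0.197,-0.197,-0.197,-0.197],"grip":[0.3,0.3,0.3,0.3,0.3]}'|sed -n '2p;4,5p'
python3 -m creep '{"travel":[[0,0,0],[0,0,0]],"yaw":[0,0],"grip":[0.3,0.3]}'|sed -n '2p;4,5p'
python3 go.py 488.6 298.6 3 165.8
```

```text
ee_pos: [488.5, 300.6, 77.8]
wrist_force: [0.3, 0.3, -0.6]
opening: 56.9
ee_pos: [488.3, 296.6, 77.5]
wrist_force: [0.3, -1.0, 0.6]
opening: 56.6
at [488.3 296.6  77.5] psi 165.5 t 14.17 open 56.6 F [ 0.3 -1.   0.6] ff 0.0
travel [ 0.1  2.1 74.5] rows 1.8 yaw -0.005
```

```bash
python3 -m creep '{"travel":[[0,1,25],[0,1,45],[0,1,60],[0,1,65],[0,1,65]],"yaw":[0,0,0,0,0],"grip":[0.3,0.3,0.3,0.3,0.3]}'|sed -n '2p;4,5p'
python3 -m creep '{"travel":[[0,0,0],[0,0,0]],"yaw":[0,0],"grip":[0.3,0.3]}'|sed -n '2p;4,5p'
python3 go.py 488.6 298.6 3 165.8
```

```text
ee_pos: [489.2, 297.7, 13.2]
wrist_force: [0.2, -0.3, -0.4]
opening: 56.6
ee_pos: [490.1, 299.0, 14.9]
wrist_force: [-0.3, -0.6, 0.4]
opening: 56.7
at [490.1 299.   14.9] psi 165.5 t 14.75 open 56.7 F [-0.3 -0.6  0.4] ff 0.0
travel [ 1.4 -0.8 11.8] rows 0.3 yaw -0.005
```

```bash
python3 -m creep '{"travel":[[1,0,4],[1,0,8],[1,0,10.5],[1,0,10.5],[1,0,10.5]],"yaw":[0,0,0,0,0],"grip":[0.3,0.3,0.3,0.3,0.3]}'|sed -n '2p;4,5p'
python3 -m creep '{"travel":[[0,0,0],[0,0,0],[0,0,0],[0,0,0],[0,0,0]],"yaw":[0,0,0,0,0],"grip":[-1,-1,-1,-1,-1]}'|sed -n '2p;4,6p'
python3 -m creep '{"travel":[[0,0,0],[0,0,0],[0,0,0],[0,0,0],[0,0,0]],"yaw":[0,0,0,0,0],"grip":[-1,-1,-1,-1,-1]}'|sed -n '2p;4,6p'
python3 go.py 527 -69 90 120.2
```

```text
ee_pos: [488.2, 298.6, 2.8]
wrist_force: [0.3, -1.0, 0.1]
opening: 56.5
ee_pos: [488.4, 298.7, 3.1]
wrist_force: [0.1, 0.3, 0.4]
opening: 32.0
finger_force: 30.1
ee_pos: [488.4, 298.7, 3.1]
wrist_force: [0.0, 0.6, 0.9]
opening: 31.3
finger_force: 30.0
at [488.4 298.7   3.1] psi 165.5 t 16.0 open 31.3 F [0.  0.6 0.9] ff 30.0
travel [-129.3 -346.3  -86.9] rows 9.1 yaw 0.791
```

```bash
python3 -m creep '{"travel":[[0,0,-20],[0,0,-55],[0,0,-90],[0,0,-120],[0,0,-120]],"yaw":[0,0,0,0,0],"grip":[-1,-1,-1,-1,-1]}'|sed -n '2p;4,6p'
python3 -m creep '{"travel":[[-8,-20,0],[-20,-54,0],[-33,-88,0],[-46,-122,0],[-58,-156,0]],"yaw":[0.1,0.22,0.34,0.46,0.58],"grip":[-1,-1,-1,-1,-1]}'|sed -n '2p;4,6p'
python3 go.py 527 -69 120 120.2
```

```text
ee_pos: [490.8, 301.7, 128.9]
wrist_force: [0.8, 0.5, -0.3]
opening: 31.8
finger_force: 30.0
ee_pos: [505.2, 131.1, 122.6]
wrist_force: [1.0, 0.7, -0.5]
opening: 31.8
finger_force: 30.0
at [505.2 131.1 122.6] psi 132.0 t 16.83 open 31.8 F [ 1.   0.7 -0.5] ff 30.0
travel [-163.4 -117.6    2.7] rows 4.8 yaw 0.205
```

```bash
python3 -m creep '{"travel":[[-33,-24,0],[-66,-47,0],[-99,-71,0],[-132,-94,0],[-160,-115,0]],"yaw":[0.1,0.205,0.205,0.205,0.205],"grip":[-1,-1,-1,-1,-1]}'|sed -n 2p
python3 -m creep '{"travel":[[0,0,0],[0,0,25],[0,0,50],[0,0,70],[0,0,70]],"yaw":[0,0,0,0,0],"grip":[-1,-1,-1,-1,-1]}'|sed -n '2p;6p'
python3 -m creep '{"travel":[[0,0,0],[0,0,0]],"yaw":[0,0],"grip":[-1,-1]}'|sed -n '2p;6p'
python3 go.py 527 -69 8 120.2
```

```text
ee_pos: [527.7, -65.9, 122.6]
ee_pos: [524.6, -62.7, 49.2]
finger_force: 30.0
ee_pos: [528.7, -62.2, 53.8]
finger_force: 30.0
at [528.7 -62.2  53.8] psi 120.6 t 17.83 open 31.4 F [ 0.4  0.3 -0.3] ff 30.0
travel [-5.  -5.  45.8] rows 1.1 yaw 0.007
```

```bash
python3 -m creep '{"travel":[[-4,-4,10],[-4,-4,20],[-4,-4,30],[-4,-4,38],[-4,-4,38]],"yaw":[0,0,0,0,0],"grip":[-1,-1,-1,-1,-1]}'|sed -n '2p;4p'
python3 -m creep '{"travel":[[0,0,0],[0,0,0]],"yaw":[0,0],"grip":[-1,-1]}'|sed -n '2p;4p'
python3 go.py 527 -69 7 120.2
```

```text
ee_pos: [525.2, -68.2, 13.1]
wrist_force: [-0.6, 1.0, -0.2]
ee_pos: [526.9, -67.9, 15.1]
wrist_force: [-0.1, 0.6, -0.1]
at [526.9 -67.9  15.1] psi 120.6 t 18.42 open 31.4 F [-0.1  0.6 -0.1] ff 30.0
travel [-1.  -0.5  8.1] rows 0.2 yaw 0.006
```

```bash
python3 -m creep '{"travel":[[-1,0,3],[-1,0,6],[-1,0,7],[-1,0,7.5],[-1,0,7.5]],"yaw":[0,0,0,0,0],"grip":[-1,-1,-1,-1,-1]}'|sed -n '2p;4p'
python3 -m creep '{"travel":[[0,0,0],[0,0,0]],"yaw":[0,0],"grip":[-1,-1]}'|sed -n '2p;4p'
```

```text
ee_pos: [527.1, -69.0, 7.5]
wrist_force: [-0.0, -0.5, -1.2]
ee_pos: [527.3, -69.0, 7.7]
wrist_force: [0.0, -0.6, -0.2]
```

```bash
python3 -m creep '{"travel":[[0,0,0.5],[0,0,0.5],[0,0,0.5],[0,0,0.5],[0,0,0.5]],"yaw":[0,0,0,0,0],"grip":[-0.1,0,0.1,0.15,0.15]}'|sed -n '2p;4,5p'
python3 -m creep '{"travel":[[0,0,0],[0,0,-20],[0,0,-55],[0,0,-95],[0,0,-130]],"yaw":[0,0,0,0,0],"grip":[0.15,0.15,0.15,0.15,0.2]}'|sed -n '2p;4,5p'
python3 go.py 601 303 130 190.6
```

```text
ee_pos: [527.2, -69.0, 7.1]
wrist_force: [-0.2, 0.1, -0.5]
opening: 48.1
ee_pos: [527.0, -68.7, 138.8]
wrist_force: [0.3, 0.5, 0.5]
opening: 51.3
at [527.  -68.7 138.8] psi 120.6 t 19.83 open 51.3 F [0.3 0.5 0.5] ff 0.0
travel [282.3 252.7   8.9] rows 9.1 yaw -1.222
```

```bash
python3 -m creep '{"travel":[[28,25,0],[58,52,0],[88,79,0],[118,106,0],[148,132,0]],"yaw":[-0.12,-0.24,-0.36,-0.48,-0.6],"grip":[0.3,0.3,0.3,0.3,0.3]}'|sed -n 2p
python3 go.py 601 303 80 190.6
```

```text
ee_pos: [565.9, 127.0, 137.4]
at [565.9 127.  137.4] psi 155.2 t 20.25 open 56.7 F [0.5 0.5 0. ] ff 0.0
travel [ 42.  174.5  57.3] rows 4.5 yaw -0.618
```

```bash
python3 -m creep '{"travel":[[9,36,0],[18,72,0],[27,108,0],[36,144,0],[42,172,0]],"yaw":[-0.12,-0.24,-0.36,-0.48,-0.6],"grip":[0.3,0.3,0.3,0.3,0.3]}'|sed -n 2p
python3 -m creep '{"travel":[[0,0,20],[0,0,45],[0,0,55],[0,0,55],[0,0,55]],"yaw":[0,0,0,0,0],"grip":[0.3,0.3,0.3,0.3,0.3]}'|sed -n '2p;5p'
python3 go.py 601 303 15 190.6
```

```text
ee_pos: [600.1, 302.5, 137.1]
ee_pos: [600.5, 298.6, 81.9]
opening: 56.7
at [600.5 298.6  81.9] psi -170.7 t 21.08 open 56.7 F [0.  0.3 0.4] ff 0.0
travel [-1.2  4.3 66.9] rows 1.6 yaw -0.023
```

```bash
python3 -m creep '{"travel":[[0,3,20],[0,3,40],[0,3,55],[0,3,66],[0,3,66]],"yaw":[-0.023,-0.023,-0.023,-0.023,-0.023],"grip":[0.3,0.3,0.3,0.3,0.3]}'|sed -n 2p
python3 -m creep '{"travel":[[0,0,0],[0,0,0]],"yaw":[0,0],"grip":[0.3,0.3]}'|sed -n '2p;4p'
python3 go.py 601 303 3 190.6
```

```text
ee_pos: [599.4, 300.8, 14.3]
ee_pos: [600.7, 302.7, 17.3]
wrist_force: [-0.2, 0.8, -1.0]
at [600.7 302.7  17.3] psi -169.4 t 21.67 open 56.7 F [-0.2  0.8 -1. ] ff 0.0
travel [-0.3  0.3 14.3] rows 0.3 yaw -0.0
```

```bash
python3 -m creep '{"travel":[[0,0,5],[0,0,9],[0,0,12],[0,0,13],[0,0,13]],"yaw":[0,0,0,0,0],"grip":[0.3,0.3,0.3,0.3,0.3]}'|sed -n '2p;4,5p'
python3 -m creep '{"travel":[[0,0,0],[0,0,0],[0,0,0],[0,0,0],[0,0,0]],"yaw":[0,0,0,0,0],"grip":[-1,-1,-1,-1,-1]}'|sed -n '2p;4,6p'
python3 -m creep '{"travel":[[0,0,0],[0,0,0],[0,0,0],[0,0,0],[0,0,0]],"yaw":[0,0,0,0,0],"grip":[-1,-1,-1,-1,-1]}'|sed -n '2p;4,6p'
python3 go.py 605 -24 120 120.2
```

```text
ee_pos: [599.9, 301.9, 2.6]
wrist_force: [0.5, 0.2, 0.6]
opening: 56.6
ee_pos: [600.0, 302.2, 3.2]
wrist_force: [0.1, -0.2, -0.0]
opening: 31.6
finger_force: 30.1
ee_pos: [600.1, 302.2, 3.2]
wrist_force: [0.0, -0.8, 0.7]
opening: 31.7
finger_force: 30.0
at [600.1 302.2   3.2] psi -169.4 t 22.92 open 31.7 F [ 0.  -0.8  0.7] ff 30.0
travel [  55.2 -321.5 -116.9] rows 8.3 yaw 1.229
```

```bash
python3 -m creep '{"travel":[[0,0,-20],[0,0,-55],[0,0,-90],[0,0,-117],[0,0,-117]],"yaw":[0,0,0,0,0],"grip":[-1,-1,-1,-1,-1]}'|sed -n '2p;4,6p'
python3 -m creep '{"travel":[[4,-20,0],[9,-52,0],[14,-84,0],[20,-116,0],[25,-148,0]],"yaw":[0.12,0.24,0.36,0.48,0.6],"grip":[-1,-1,-1,-1,-1]}'|sed -n '2p;6p'
python3 go.py 605 -24 120 120.2
```

```text
ee_pos: [602.4, 304.8, 126.6]
wrist_force: [0.4, 1.1, 0.8]
opening: 31.9
finger_force: 30.0
ee_pos: [602.0, 150.0, 119.1]
finger_force: 30.0
at [602.  150.  119.1] psi 155.9 t 23.75 open 31.7 F [ 0.7 -1.2 -0.3] ff 30.0
travel [ -73.8 -157.6   -0.7] rows 4.2 yaw 0.623
```

```bash
python3 -m creep '{"travel":[[-15,-32,0],[-30,-64,0],[-45,-96,0],[-60,-128,0],[-73,-156,0]],"yaw":[0.12,0.24,0.36,0.48,0.6],"grip":[-1,-1,-1,-1,-1]}'|sed -n 2p
python3 -m creep '{"travel":[[0,0,0],[0,0,20],[0,0,45],[0,0,65],[0,0,65]],"yaw":[0.02,0.02,0.02,0.02,0.02],"grip":[-1,-1,-1,-1,-1]}'|sed -n '2p;6p'
python3 -m creep '{"travel":[[0,0,0],[0,0,0],[0,0,0]],"yaw":[0,0,0],"grip":[-1,-1,-1]}'|sed -n '2p;6p'
python3 go.py 605 -24 15 120.2
```

```text
ee_pos: [605.9, -23.5, 119.3]
ee_pos: [602.9, -20.9, 50.5]
finger_force: 30.0
ee_pos: [607.7, -19.8, 56.5]
finger_force: 30.0
at [607.7 -19.8  56.5] psi 120.7 t 24.83 open 31.7 F [-0.  -0.7 -1. ] ff 30.0
travel [-2.2 -4.6 41.4] rows 1.0 yaw 0.009
```

```bash
python3 -m creep '{"travel":[[-2,-4,10],[-2,-4,20],[-2,-4,30],[-2,-4,39],[-2,-4,39]],"yaw":[0,0,0,0,0],"grip":[-1,-1,-1,-1,-1]}'|sed -n '2p;4p'
python3 -m creep '{"travel":[[0,0,0],[0,0,0],[0,0,0]],"yaw":[0,0,0],"grip":[-1,-1,-1]}'|sed -n '2p;4p'
python3 go.py 605 -24 7.7 120.2
```

```text
ee_pos: [602.5, -24.2, 13.5]
wrist_force: [-0.5, -0.2, -1.0]
ee_pos: [604.7, -23.7, 16.5]
wrist_force: [0.4, -0.1, -1.5]
at [604.7 -23.7  16.5] psi 120.7 t 25.5 open 31.6 F [ 0.4 -0.1 -1.5] ff 30.0
travel [-0.4  0.1  8.8] rows 0.2 yaw 0.009
```

```bash
python3 -m creep '{"travel":[[0,0,3],[0,0,6],[0,0,8],[0,0,8.7],[0,0,8.7]],"yaw":[0,0,0,0,0],"grip":[-1,-1,-1,-1,-1]}'|sed -n '2p;4p'
python3 -m creep '{"travel":[[0,0,0],[0,0,0],[0,0,0]],"yaw":[0,0,0],"grip":[-1,-1,-1]}'|sed -n '2p;4p'
python3 -m creep '{"travel":[[0,0,0],[0,0,0],[0,0,0],[0,0,0],[0,0,0]],"yaw":[0,0,0,0,0],"grip":[-0.1,0,0.1,0.15,0.15]}'|sed -n '2p;4,5p'
python3 -m creep '{"travel":[[0,0,0],[0,0,-20],[0,0,-55],[0,0,-95],[0,0,-130]],"yaw":[0,0,0,0,0],"grip":[0.15,0.15,0.15,0.15,0.15]}'|sed -n '2p;4,5p'
python3 go.py 480 -250 180
```

```text
ee_pos: [604.2, -24.0, 7.3]
wrist_force: [-1.0, -0.4, -1.4]
ee_pos: [604.3, -23.9, 7.4]
wrist_force: [-0.4, -0.8, -0.8]
ee_pos: [604.3, -23.9, 7.4]
wrist_force: [-0.3, -0.3, 0.4]
opening: 48.7
ee_pos: [604.1, -23.6, 139.1]
wrist_force: [0.7, -0.2, -0.0]
opening: 50.0
at [604.1 -23.6 139.1] psi 120.7 t 27.0 open 50.0 F [ 0.7 -0.2 -0. ] ff 0.0
travel [-131.1 -222.4  -40.9] rows 6.3 yaw 0.0
```

Moving clear, then a final look.

```bash
python3 -m creep '{"travel":[[-15,-25,-10],[-35,-60,-20],[-55,-93,-30],[-75,-127,-40],[-94,-160,-40]],"yaw":[0,0,0,0,0],"grip":[0.15,0.15,0.15,0.15,0.15]}'|sed -n 2p
python3 -m creep '{"travel":[[-18,-30,0],[-30,-50,0],[-36,-60,0],[-36,-60,0],[-36,-60,0]],"yaw":[0,0,0,0,0],"grip":[0.15,0.15,0.15,0.15,0.15]}'|sed -n 1,2p
python3 - <<'E'
from h import *
o=[]
for n in("top","scene"):
    c=robot.read_camera(n)[:,:,::-1]
    c=c[110:280,90:350] if n=="top" else c[120:310,170:480]
    o.append(cv2.resize(np.clip((c-20.)*1.9,0,255).astype(np.uint8),(460,300),interpolation=2))
cv2.imwrite("pics/fin.png",np.vstack(o))
E
```

```text
ee_pos: [514.8, -188.2, 179.4]
clock: 27.83
ee_pos: [482.0, -247.1, 177.5]
```

View pics/fin.png

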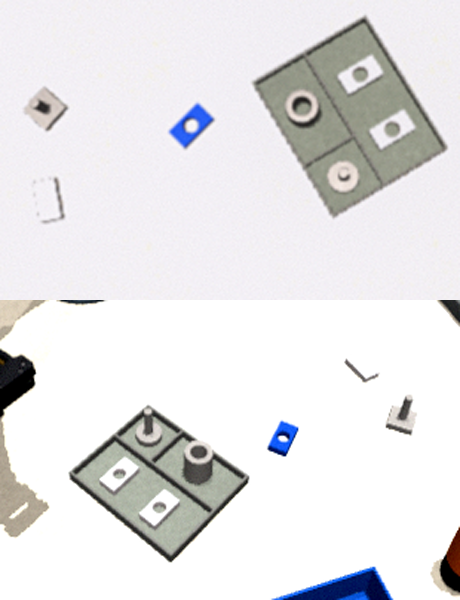

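The final views show the barrel at (302,107), the plunger at (343,177), and both plates flat and apart at (360,75) and (392,130) in the top crop. The blank plate, post and blue plate look undisturbed. Handing in.

```bash
python3 -c "
from bench import robot
print(robot.sign_off())"
```

```text
the job is handed in; nothing more can be done
None
```

The kit is packed and handed in after about 28 s on the robot's clock: the barrel and plunger stand upright in their bays, both window plates lie flat and apart in the long bay, and I moved none of the look-alikes, dish or jar.

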